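Check the probe thermometer and hold it in the warmer's guide

TASK

Take the yellow probe thermometer out of its stand and, with its tip, press the orange sprung pad of the check block down to its stop and hold it there for a good second. Then lower the stem through the blue guide hole in the warmer's lid, never touching the warmer, until the red band is level with the top of the guide. Finish while holding the probe there, upright, still and centred in the hole; leave everything else where it stands.

Things in the scene. Friction and masses are not known exactly. Their poses are not given: they have to be found in the camera images.
- probe: Loose probe thermometer, about 80 g, upright in its stand. Origin at the stem's tip, z up along the stem. Steel stem 8 mm in diameter, z = 0 to 100 mm; black collar 27 mm across, z = 100 to 106, its underside on the stand's top; yellow flat-sided handle, z = 105 to 163, 22 mm along x, 26 mm along y. Black display on its -x side
- probe_tip (a point): The tip (lower end) of the probe's stem
- probe_mark (a point): Middle of the red band (4 mm tall) round the stem, 60 mm above the tip, on the stem's axis
- probe_grip (a point): Point on the probe's axis 136 mm above the tip, near the middle of the handle's height; fingertips that reach 19 mm below it clear the stand by 17 mm
- stand: Fixed probe stand: grey foot 80x80x10 mm and white tube 36 mm across at the top, 48 mm at the foot, top at 115 mm, bore 20 mm. Origin under its centre, on the worktop; z up. The probe stands on its tube, tip 15 mm above the worktop: lift it 100 mm straight up to clear
- checker: Fixed grey check block 80x70x36 mm with a steel collar (42 mm across, top at 42 mm) round an orange sprung pad. Origin under its centre, on the worktop; z up
- pad_top (a point): Centre of the top of the orange sprung pad (25 mm across), 52 mm above the worktop when up, 44 mm when fully down
- plunger (a joint): Travel of the orange pad: 0 up, grows as it is pressed down, 0.008 m fully down at its solid stop. Spring: about 1 N to start, 5 N at the stop; it comes back up when released
- warmer: Fixed round warming pot: white body, steel lid 128 mm across (top at 91 mm), in its middle a blue guide bush 36 mm across, top at 110 mm, with an upright through bore 20 mm in diameter, about 25 mm deep; below it the pot is hollow, floor at 12 mm. Grey dial on its -x side. Origin under its centre, on the worktop; z up
- guide_mouth (a point): Centre of the upper rim of the guide bush's bore, 110 mm above the worktop; z up along the bore
- jar_counter: Bystander, leave alone: black-lidded cream jar, 72x72x86 mm. Origin under its centre
- pot_c0: Bystander, leave alone: low white and red pot, 68x68x43 mm. Origin under its centre
- amber_dropper: Bystander, leave alone: amber dropper bottle, 33x34x102 mm. Origin under its centre
- tape_d: Bystander, leave alone: white roll of tape lying flat, 68x68x25 mm. Origin under its centre
- measuring_cup: Bystander, leave alone: white mixing cup, 64x64x61 mm. Origin under its centre
- ampoule_box: Bystander, leave alone: small white carton lying flat, 95x60x24 mm. Origin under its centre

How it is judged (in metres and radians):
On the way, in this order (a step that is already met when the one before it is completed fails the run):
1. the held probe presses the sprung pad down to its stop for 0.8 s (value of joint plunger above 0.0068 m and contact force between probe and checker above 1 N and distance between probe_tip and pad_top below 0.016 m and contact force between probe and the fingers above 1 N), for 0.8 s.
2. the held stem is through the guide, centred, with the red band at its top (z of probe_mark in the frame of guide_mouth between -0.006 and 0.006 m and horizontal distance between probe_mark and guide_mouth below 0.004 m and horizontal distance between probe_tip and guide_mouth below 0.006 m and angle between probe's own z axis and vertical below 0.08 rad and contact force between probe and warmer below 0.2 N and contact force between probe and the fingers above 1 N), for 0.3 s.
At the end, for the whole second after the job is handed in: The gripper holds the probe (over 1 N), still (under 10 mm/s), upright within 0.08 rad, its red band within 6 mm of the height of the guide's rim, the band within 4 mm and the tip within 6 mm of the bore's axis, not touching the warmer; the sprung pad is up again (all of step 2 and linear speed of probe below 0.01 m/s and value of joint plunger below 0.002 m); the arm keeps its last pose, push and grip.
It fails at once if the probe touches the warmer (contact force between probe and warmer above 0.3 N).
It fails at once if the robot touches the warmer (contact force between any of the arm, the fingers and warmer above 0.5 N).
It fails at once if a bystander is moved by more than 20 mm (distance of any of jar_counter, pot_c0, amber_dropper, tape_d, measuring_cup, ampoule_box from where it was at the start of the episode above 0.02 m).
It also fails if it takes over 72 s, if anything falls off the work surface, if the arm or the gripper's body presses on something with over 40 N, if the wrist force passes 120 N, or if a joint passes its speed limit or range.

ROBOT

A 7-joint arm with a two-finger parallel gripper is mounted at the origin on a cart in front of the work surface, level with it; the furniture and walls round the work are solid. World frame = base frame: x ahead of the robot, y to its left, z up, the work surface at z = 0. Lengths are in mm, angles in rad, forces in N, time in s.
With the tool pointing down it reaches from about 400 to 900 mm from the base axis. Payload 5.6 kg.
Tool frame: the origin (TCP) lies midway between the tips of the shut fingers; the grasp point (between the pads) lies 19 mm behind it; z points along the fingers, y is the line along which they close (so a half turn about z gives the same grasp; the last joint's range is limited). The gripper opens to 92 mm and grips with 3 to 60 N. Pads are 20 mm wide; open, the fingers measure 128 mm over their backs; the gripper's body (75 mm by 189 mm) begins 69 mm behind the grasp point.
Start: joints at [1.105, 0.468, -0.012, 1.603, 0.006, 1.071, -0.056], TCP at [266.666, -592.789, 214.592] pointing down, gripper open.
Joint ranges: [-2.53, 2.53], [-0.31, 2.02], [-1.57, 1.55], [0.28, 2.44], [-1.29, 4.43], [0.15, 1.84], [-2.92, 2.92]. Speed limits (rad/s): [2.57, 2.57, 3.14, 3.14, 3.14, 3.14, 3.14].

INTERFACE

Orientations are given as a rotation vector (axis times angle).
In Python, from workcell import robot, viewer, workorder gives the robot as it stands (robot), with the cameras (viewer) and the job (workorder).
- The arm moves only by the tool drive_effector, called after "Call:" in YAML: its name, and indented under it one key for each argument. Schema: {"type":"object","properties":{"steps":{"type":"array","items":{"type":"array","items":{"type":"number"},"minItems":4,"maxItems":4},"minItems":1,"maxItems":8},"aperture":{"type":"number"},"only":{"type":"string"},"quiet":{"type":"boolean"},"lines":{"type":"string"}},"required":["steps"],"additionalProperties":false}. steps is a list of rows, 1 to 8 of them, each of 4 numbers: dx, dy, dz in mm, then a turn about the tool's z in rad; each row shifts and turns the commanded pose from where the row before left it, along the tool's axes as they then stand; what a row does not reach is not made up. A row lasts 1/12 s, in which the tool goes at most 41.7 mm and 0.125 rad, less where a joint would pass 70% of its speed; a pose out of reach is approached as far as the arm can. aperture is the opening from 0.0 (shut) to 1.0 (fully open), set as the call begins (left out keeps the last). The fingers move at their own pace and stop on an object; the grip force is fixed at half the most. Time passes only in rows, so rows that do not move let the fingers close. The tool returns the time, the measured TCP pose, the force, the opening and the grip force at its end. only (a regular expression) keeps the lines of the reply that match it, lines (a string "A,B") keeps lines A to B, and quiet returns only ok. Input that does not fit is refused with a message, and nothing moves.
- robot.read_state(): the state, without advancing time (a new reading comes with each control period).
- viewer.get_image(name): name is "side" or "top" or "wrist"; returns a dict with "color" (420x560x3 uint8, blue, green, red), "fov_y" (degrees; the focal length in pixels is half the picture's height over the tangent of half this angle, whatever the lens; pixels are square), "cx", "cy" (the principal point, pixels), "rvec" (rotation vector, rad) and "tvec" (3), from world to camera coordinates, as OpenCV has them; the wrist camera has in their place "hand_eye" (4x4, takes a point from camera to tool coordinates, whose origin is the TCP and whose axes are the flange's). Camera axes: x right, y down, z forward; pixel columns grow to the right and rows downward; lengths in mm; the calibration is good to about 2 mm. A picture is of the moment at which its call begins: read the wrist's pose just before it. There is no depth.
- workorder.close_job(): hands the job in; it is judged then, once.
The state is a dict: "time_s": time; "qpos": joint angles; "qvel": joint speeds; "joint_efforts": joint torques, N m; "tool_pos": TCP position; "ee_rot": TCP orientation; "wrist_force": force on the tool from outside, world axes, zero at the start; "moment": the same for the moment, N m; "grip_width": opening from 0.0 (shut) to 1.0 (fully open); "grip_force": force on a finger pad.
Only numpy, scipy, OpenCV 4.12 (cv2) and the standard library are available. Lean on these libraries where they do the work, as an engineer would, in place of code of your own. Each camera call takes 0.05 s, during which the arm holds its last target. There are 200 camera calls.

## Working session

There is one attempt and no reset: what is moved stays moved. The work goes in short steps, Python scripts to look and compute and a tool call to move; the robot and the scene stay as the last step left them, time stands still between calls to the robot, and variables do not carry over. Pictures are saved under pics/ and viewed, at most 10 in all, crops included, and the job is handed in when it is done.

```bash
ls; mkdir -p pics
```

Run:
```python
from workcell import robot, viewer, workorder
import cv2,numpy as np
s=robot.read_state();print({k:np.round(v,3).tolist() for k,v in s.items()})
for n in("side","top"):
    i=viewer.get_image(n);cv2.imwrite(f"pics/{n}0.png",i["color"]);print(n,i["fov_y"],i["cx"],i["cy"],i["rvec"],i["tvec"])
```

```text
pics
workcell.py
{'time_s': 0.0, 'qpos': [1.105, 0.468, -0.012, 1.604, 0.006, 1.071, -0.056], 'qvel': [0.001, 0.0, 0.0, 0.0, 0.0, -0.0, -0.0], 'joint_efforts': [0.001, -52.057, -0.012, -24.375, -0.057, 0.017, 0.0], 'tool_pos': [266.4, -592.239, 213.626], 'ee_rot': [-3.07, -0.659, 0.001], 'wrist_force': [-0.256, -0.447, -0.428], 'moment': [0.013, -0.048, -0.056], 'grip_force': 0.0, 'grip_width': 0.999}
side 48.69099755646447 283.6619731797909 203.15812277025182 [ 2.44372965 -0.13435789  0.04837681] [-590.68977101   88.33508139 1410.98881851]
top 43.849434876621075 286.40687784684155 208.34294066565707 [ 2.16442561 -2.13059621  0.22927877] [ -29.26916442  574.41022362 1464.89043566]
```

View pics/side0.png

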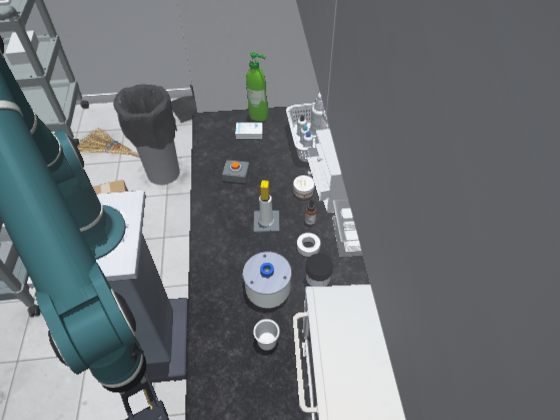

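View pics/top0.png

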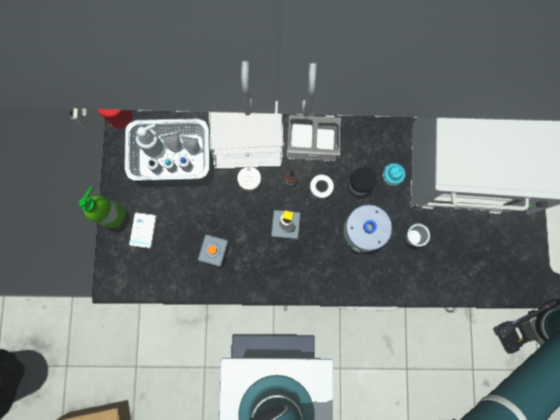

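Side view: probe handle at (265,190), pad at (236,167), guide at (267,269). Top view: probe (288,216), pad (212,250), guide (370,227). Next I triangulate them coarsely.

Create h.py:
```python
from workcell import robot, viewer, workorder
import cv2,numpy as np
from scipy.spatial.transform import Rotation as R
HSV={'yellow':((22,130,90),(33,255,255)),'orange':((4,150,110),(19,255,255)),'blue':((105,150,60),(125,255,255)),'red':((0,150,60),(3,255,255))}
def cam(n):
    s=robot.read_state(); i=viewer.get_image(n)
    i['f']=i['color'].shape[0]/2/np.tan(np.radians(i['fov_y'])/2)
    if n=='wrist':
        H=np.array(i['hand_eye']);Rt=R.from_rotvec(s['ee_rot']).as_matrix()
        i['A']=Rt@H[:3,:3];i['c']=Rt@H[:3,3]+np.array(s['tool_pos'])
    else:
        Rw=R.from_rotvec(np.ravel(i['rvec'])).as_matrix();i['A']=Rw.T;i['c']=-Rw.T@np.ravel(i['tvec'])
    return i
def ray(i,p):
    d=i['A']@np.array([(p[0]-i['cx'])/i['f'],(p[1]-i['cy'])/i['f'],1]);return i['c'],d/np.linalg.norm(d)
def plane(i,p,z):
    c,d=ray(i,p);return c+d*(z-c[2])/d[2]
def proj(i,P):
    q=i['A'].T@(np.array(P)-i['c']);return np.array([i['cx'],i['cy']])+i['f']*q[:2]/q[2]
def tri(rs):
    M=sum(np.eye(3)-np.outer(d,d) for c,d in rs);b=sum((np.eye(3)-np.outer(d,d))@c for c,d in rs)
    P=np.linalg.solve(M,b);return P,max(np.linalg.norm(np.cross(P-c,d)) for c,d in rs)
def blobs(i,col,box=None,amin=8):
    m=cv2.inRange(cv2.cvtColor(i['color'],cv2.COLOR_BGR2HSV),*HSV[col])
    if box: k=np.zeros_like(m);k[box[1]:box[3],box[0]:box[2]]=255;m&=k
    n,_,st,ce=cv2.connectedComponentsWithStats(m)
    return sorted([(int(st[j][4]),st[j][:4].tolist(),ce[j].round(1)) for j in range(1,n) if st[j][4]>=amin],key=lambda t:-t[0])
def tool(v):
    return R.from_rotvec(robot.read_state()['ee_rot']).inv().apply(v)
```

Run:
```python
from h import *
s=cam('side');t=cam('top')
bx={'yellow':((250,170,285,210),(270,200,305,235)),'orange':((220,155,250,180),(200,238,225,262)),'blue':((250,255,285,285),(355,212,385,242))}
for k,(a,b) in bx.items():
    A=blobs(s,k,a);B=blobs(t,k,b);print(k,A[:2],B[:2]);print(tri([ray(s,A[0][2]),ray(t,B[0][2])]))
print(cam('wrist')['hand_eye'], viewer.get_image('wrist')['fov_y'])
print(R.from_rotvec(robot.read_state()['ee_rot']).as_matrix().round(3))
```

```text
yellow [(152, [260, 180, 9, 20], array([264.5, 189.5]))] [(83, [284, 210, 9, 11], array([287.8, 215. ]))]
(array([537.95337878, -20.4566966 , 152.4633294 ]), np.float64(0.7011911235076569))
orange [(40, [232, 162, 7, 7], array([235.1, 165.1]))] [(50, [208, 246, 9, 8], array([212. , 249.6]))]
(array([453.11952792, 191.13696713,  45.71675549]), np.float64(1.2788902761024572))
blue [(118, [261, 263, 13, 14], array([266.6, 269.4]))] [(71, [364, 221, 12, 12], array([369.8, 226.2]))]
(array([ 520.60378519, -253.06648397,  101.35265138]), np.float64(1.125980950388575))
[[ 3.95385336e-04 -9.67180326e-01 -2.54090655e-01  7.11740237e+01]
 [ 9.99999689e-01  2.08906148e-04  7.60891017e-04  3.97520810e-01]
 [-6.82837722e-04 -2.54090877e-01  9.67180107e-01 -1.70141687e+02]
 [ 0.00000000e+00  0.00000000e+00  0.00000000e+00  1.00000000e+00]] 58.85552961663702
[[ 0.912  0.41  -0.   ]
 [ 0.41  -0.912  0.001]
 [-0.    -0.001 -1.   ]]
```

Call:
drive_effector:
  steps:
    - [0, 0, -25, 0.106]
    - [0, 0, -25, 0.106]
    - [0, 0, -25, 0.106]
    - [0, 0, -20, 0.105]
    - [10, -35, 0, 0]
    - [10, -35, 0, 0]
    - [10, -35, 0, 0]
    - [10, -35, 0, 0]
  aperture: 1.0

```text
time_s: 0.97
tool_pos: [306.9, -451.1, 309.6]
ee_rot: [3.141, -0.001, 0.0]
wrist_force: [0.5, -0.7, -0.2]
grip_width: 1.0
grip_force: 0.0
```

Call:
drive_effector:
  steps:
    - [14, -36, 0, 0]
    - [14, -36, 0, 0]
    - [14, -36, 0, 0]
    - [14, -36, 0, 0]
    - [14, -36, 0, 0]
    - [14, -36, 0, 0]
    - [14, -36, 0, 0]
    - [14, -36, 0, 0]

```text
time_s: 1.63
tool_pos: [419.0, -163.0, 309.9]
ee_rot: [3.141, -0.001, 0.001]
wrist_force: [0.2, -0.7, -0.4]
grip_width: 1.004
grip_force: 0.0
```

Call:
drive_effector:
  steps:
    - [22, -33, 0, 0]
    - [22, -33, 0, 0]
    - [22, -33, 0, 0]
    - [22, -33, 0, 0]
    - [0, 0, 0, 0]
    - [0, 0, 0, 0]

```text
time_s: 2.13
tool_pos: [507.3, -30.6, 309.3]
ee_rot: [-3.141, -0.007, 0.001]
wrist_force: [0.0, -0.7, -0.3]
grip_width: 0.998
grip_force: 0.0
```

Run:
```python
from h import *
s=robot.read_state();print(np.round(s['tool_pos'],1),R.from_rotvec(s['ee_rot']).as_matrix().round(3).tolist())
i=cam('wrist');cv2.imwrite('pics/w1.png',i['color'])
for k in('yellow','orange','blue'):print(k,blobs(i,k)[:3])
```

```text
[507.3 -30.6 309.3] [[1.0, 0.004, -0.0], [0.004, -1.0, 0.001], [-0.0, -0.001, -1.0]]
yellow [(454, [251, 144, 34, 35], array([269.7, 158.8]))]
orange [(316, [87, 206, 20, 22], array([ 96.6, 217.6])), (11, [290, 3, 8, 9], array([294.1,   7.5])), (10, [268, 14, 2, 10], array([268.1,  18.5]))]
blue [(1092, [477, 153, 44, 36], array([498.9, 170.3]))]
```

View pics/w1.png

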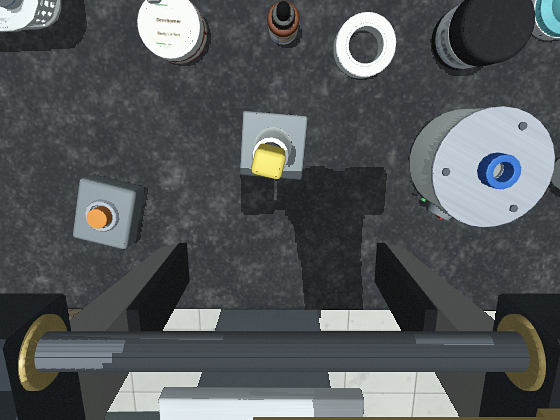

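Add to h.py:
```python
import pickle
def snap(name):
    i=cam('wrist');i={k:i[k] for k in('color','f','cx','cy','A','c')};pickle.dump(i,open(f'{name}.pkl','wb'));cv2.imwrite(f'pics/{name}.png',i['color']);return i
def load(n): return pickle.load(open(n+'.pkl','rb'))
HSV['yellow']=((20,70,60),(36,255,255))
def mask(i,col): return cv2.inRange(cv2.cvtColor(i['color'],cv2.COLOR_BGR2HSV),*HSV[col])
```

```bash
python3 -c "
from h import *
snap('wa')"
```

Call:
drive_effector:
  steps:
    - [-8, 32, 7, 0]
    - [-8, 32, 7, 0]
    - [-8, 32, 7, 0]
    - [-8, 32, 7, 0]
    - [-8, 32, 7, 0]
    - [-8, 32, 7, 0]
    - [-8, 32, 7, 0]
    - [0, 0, 0, 0]

```text
time_s: 2.9
tool_pos: [445.8, -265.3, 259.3]
ee_rot: [3.139, -0.021, -0.005]
wrist_force: [-0.1, -0.6, -0.9]
grip_width: 1.002
grip_force: 0.0
```

Run:
```python
from h import *
i=snap('wg');print(np.round(robot.read_state()['tool_pos'],1))
print(blobs(i,'blue')[:3])
g=np.hstack([cv2.resize(i['color'][40:200,190:390],None,fx=3.8,fy=3.4)]);cv2.imwrite('pics/wg_c.png',g)
```

```text
[ 447.4 -261.7  259.9]
[(374, [244, 84, 42, 44], array([267.5, 109.5])), (192, [251, 91, 28, 30], array([262.3, 104.2]))]
```

View pics/wg_c.png

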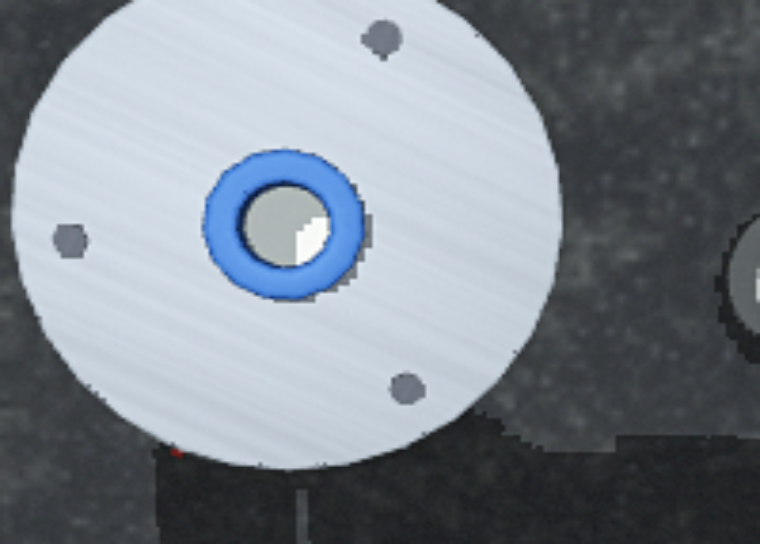

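Guide shows almost vertically from above (crop centre (284,223), i.e. image about (265,106)). The arm was still settling, so I'll reshoot and fit.

Call:
drive_effector:
  steps:
    - [0, 0, 0, 0]
    - [0, 0, 0, 0]
    - [0, 0, 0, 0]
    - [0, 0, 0, 0]

```text
time_s: 3.28
tool_pos: [451.2, -255.9, 261.0]
ee_rot: [3.141, 0.002, 0.001]
wrist_force: [-0.9, -1.2, 0.5]
grip_width: 1.0
grip_force: 0.0
```

Add to h.py:
```python
HSV['blue']=((100,110,40),(128,255,255));HSV['orange']=((4,130,90),(19,255,255))
def ell(i,col,near,rad=40):
    m=mask(i,col);k=np.zeros_like(m);cv2.circle(k,tuple(int(v) for v in near),rad,255,-1);m&=k
    c=max(cv2.findContours(m,cv2.RETR_EXTERNAL,cv2.CHAIN_APPROX_NONE)[0],key=cv2.contourArea)
    return cv2.fitEllipse(cv2.convexHull(c)),c
```

Run:
```python
from h import *
i=snap('wg');s=robot.read_state();print(np.round(s['tool_pos'],1))
a=load('wa')
e,_=ell(i,'blue',(267,108));ea,_=ell(a,'blue',(499,171));print(e,ea)
print('plane110',plane(i,e[0],110), 'diam',np.mean(e[1])/i['f']*(i['c'][2]-110), tri([ray(i,e[0]),ray(a,ea[0])]))
p,_=ell(a,'orange',(97,217),25);print('pad',p,plane(a,p[0],52))
t,c=ell(a,'yellow',(268,160));print('yel',cv2.minAreaRect(c),plane(a,cv2.minAreaRect(c)[0],178))
```

```text
[ 451.2 -255.9  260.9]
((277.4205017089844, 112.84406280517578), (41.62841796875, 43.49556350708008), 175.3782958984375) ((496.84417724609375, 168.87808227539062), (36.1450080871582, 43.88017272949219), 87.87639617919922)
plane110 [ 521.81070266 -253.00484124  110.        ] diam 36.721717172276186 (array([ 521.84238307, -252.93878571,  101.87198766]), np.float64(0.04869394972660961))
pad ((97.02660369873047, 216.7666015625), (21.612316131591797, 24.88918685913086), 71.45496368408203) [456.39668638 186.47534308  52.        ]
yel ((265.7353210449219, 160.05882263183594), (31.529630661010742, 32.25723648071289), 14.03624439239502) [540.14652119 -20.51055895 178.        ]
```

Call:
drive_effector:
  steps:
    - [2, -34, -4, 0]
    - [2, -34, -4, 0]
    - [2, -34, -4, 0]
    - [2, -34, -4, 0]
    - [2, -34, -4, 0]
    - [2, -34, -4, 0]
    - [2, -32, -4, 0]
    - [0, 0, 0, 0]

```text
time_s: 4.0
tool_pos: [465.3, -13.4, 290.0]
ee_rot: [-3.14, -0.017, -0.004]
wrist_force: [-0.6, 1.2, 0.5]
grip_width: 1.003
grip_force: 0.0
```

Call:
drive_effector:
  steps:
    - [0, 0, 0, 0]
    - [0, 0, 0, 0]
    - [0, 0, 0, 0]
    - [0, 0, 0, 0]

```text
time_s: 4.33
tool_pos: [464.7, -22.1, 288.3]
ee_rot: [3.141, -0.004, -0.001]
wrist_force: [0.4, -0.9, -0.3]
grip_width: 1.0
grip_force: 0.0
```

Run:
```python
from h import *
i=snap('wp');s=robot.read_state();print(np.round(s['tool_pos'],1))
q=proj(i,[540,-20,178]);o=proj(i,[455,189,52]);print(q,o)
p,_=ell(i,'orange',o,30);print('pad',p,plane(i,p[0],52))
_,c=ell(i,'yellow',q,50);r=cv2.minAreaRect(c);print('yel',r,plane(i,r[0],178),np.array(r[1])/i['f']*(i['c'][2]-178))
x,y=int(q[0]),int(q[1]);cv2.imwrite('pics/wp_c.png',cv2.resize(i['color'][max(0,y-70):y+70,x-90:x+90],None,fx=4,fy=4))
```

```text
[464.7 -22.  288.3]
[277.51716804 106.06743973] [ 90.82975576 187.50185274]
pad ((93.07884979248047, 186.956298828125), (22.641550064086914, 26.961320877075195), 80.83726501464844) [455.61104658 186.42177918  52.        ]
yel ((277.1534118652344, 109.65557098388672), (35.34529113769531, 30.573909759521484), 13.392498970031738) [537.48502111 -19.72329126 178.        ] [26.62503346 23.0308294 ]
```

View pics/wp_c.png

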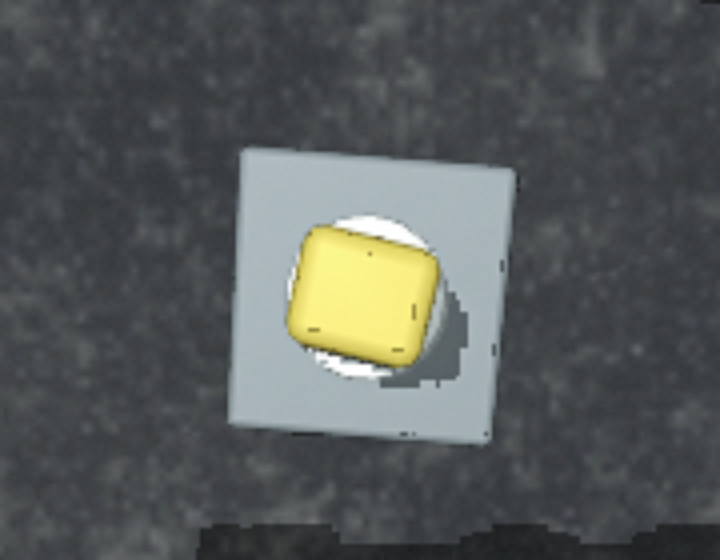

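Call:
drive_effector:
  steps:
    - [36.5, -1, 0, 0]
    - [36.5, -1, 0, 0]
    - [0, 0, 0, 0.117]
    - [0, 0, 0, 0.117]
    - [0, 0, 25, 0]
    - [0, 0, 25, 0]
    - [0, 0, 0, 0]
    - [0, 0, 0, 0]

```text
time_s: 5.05
tool_pos: [537.1, -19.6, 237.7]
ee_rot: [3.12, -0.369, -0.005]
wrist_force: [0.9, -0.3, 0.3]
grip_width: 1.004
grip_force: 0.0
```

Call:
drive_effector:
  steps:
    - [0, 0, 0, 0]
    - [0, 0, 0, 0]
    - [0, 0, 0, 0]

```text
time_s: 5.3
tool_pos: [538.7, -19.0, 240.0]
ee_rot: [-3.12, 0.368, -0.004]
wrist_force: [-0.1, 0.5, 0.6]
grip_width: 1.0
grip_force: 0.0
```

```bash
python3 -c "
from h import *
s=robot.read_state();print(s['tool_pos'],tool(np.array([537.5,-19.7,132])-s['tool_pos']))"
```

```text
[538.65715006 -18.98752657 240.03050709] [ -1.22896473   0.99808065 108.02745279]
```

Call:
drive_effector:
  steps:
    - [-1.2, 1, 20, 0]
    - [0, 0, 20, 0]
    - [0, 0, 20, 0]
    - [0, 0, 20, 0]
    - [0, 0, 18, 0]
    - [0, 0, 10, 0]
    - [0, 0, 0, 0]
    - [0, 0, 0, 0]

```text
time_s: 5.97
tool_pos: [536.8, -19.5, 131.1]
ee_rot: [-3.12, 0.367, -0.001]
wrist_force: [0.5, 0.1, 0.5]
grip_width: 1.001
grip_force: 0.0
```

Call:
drive_effector:
  steps:
    - [0, 0, 0, 0]
    - [0, 0, 0, 0]
    - [0, 0, 0, 0]
    - [0, 0, 0, 0]

```text
time_s: 6.3
tool_pos: [536.9, -19.6, 131.4]
ee_rot: [3.12, -0.367, 0.002]
wrist_force: [-0.2, 0.6, -0.1]
grip_width: 1.001
grip_force: 0.0
```

Call:
drive_effector:
  steps:
    - [0, 0, 0, 0]
    - [0, 0, 0, 0]
    - [0, 0, 0, 0]
    - [0, 0, 0, 0]
    - [0, 0, 0, 0]
    - [0, 0, 0, 0]
    - [0, 0, 0, 0]
    - [0, 0, 0, 0]
  aperture: 0.0

```text
time_s: 6.97
tool_pos: [536.4, -19.6, 130.5]
ee_rot: [3.12, -0.367, -0.0]
wrist_force: [0.4, 0.9, 1.3]
grip_width: 0.443
grip_force: 0.0
```

Call:
drive_effector:
  steps:
    - [0, 0, 0, 0]
    - [0, 0, 0, 0]
    - [0, 0, 0, 0]
    - [0, 0, 0, 0]

```text
time_s: 7.3
tool_pos: [536.4, -19.5, 130.6]
ee_rot: [3.12, -0.367, -0.0]
wrist_force: [-0.2, 0.2, -0.9]
grip_width: 0.282
grip_force: 30.0
```

Call:
drive_effector:
  steps:
    - [0, 0, -10, 0]
    - [0, 0, -18, 0]
    - [0, 0, -20, 0]
    - [0, 0, -20, 0]
    - [0, 0, -20, 0]
    - [0, 0, -20, 0]
    - [0, 0, -18, 0]
    - [0, 0, -10, 0]

```text
time_s: 7.97
tool_pos: [537.3, -19.4, 269.5]
ee_rot: [-3.12, 0.367, -0.006]
wrist_force: [0.6, -0.5, -0.5]
grip_width: 0.282
grip_force: 30.0
```

Call:
drive_effector:
  steps:
    - [0, 0, 0, 0]
    - [0, 0, 0, 0]
    - [0, 0, 0, 0]
    - [0, 0, 0, 0]

```text
time_s: 8.3
tool_pos: [535.6, -19.6, 265.3]
ee_rot: [3.12, -0.367, -0.004]
wrist_force: [0.6, 0.6, -1.3]
grip_width: 0.281
grip_force: 30.0
```

Run:
```python
from h import *
i=snap('wh');s=robot.read_state();print(s['tool_pos'],s['grip_force'])
Rt=R.from_rotvec(s['ee_rot']);T=np.array(s['tool_pos'])
ax=T-Rt.apply([0,0,19]);tip=T+Rt.apply([0,0,117]);mk=T+Rt.apply([0,0,57])
print('pred',ax,tip,mk)
a=cam('side');b=cam('top')
for n,j in(('w',i),('s',a),('t',b)):print(n,proj(j,ax),proj(j,mk),proj(j,tip),[ (k,blobs(j,k,amin=3)[:4]) for k in('red','yellow')])
q=proj(a,mk).astype(int);c1=cv2.resize(a['color'][q[1]-45:q[1]+35,q[0]-30:q[0]+30],None,fx=7,fy=7)[:560,:400]
q=proj(i,mk).astype(int);y0=int(max(0,q[1]-90));c2=cv2.resize(i['color'][y0:y0+180,q[0]-60:q[0]+60],None,fx=3,fy=3)
H=560;c=np.zeros((H,c1.shape[1]+c2.shape[1],3),np.uint8);c[:c1.shape[0],:c1.shape[1]]=c1;c[:c2.shape[0],c1.shape[1]:]=c2[:H];cv2.imwrite('pics/held.png',c)
```

```text
[535.77245956 -19.56239523 265.32667433] 29.999091625213623
pred [535.81636498 -19.56596086 284.32662327] [535.50209455 -19.54043849 148.32698878] [535.64074327 -19.55169836 208.32682752]
w [280.24966535 279.02847516] [280.53893944 227.33259078] [280.66573897 204.67237344] [('red', [(17, [276, 220, 10, 5], array([280.6, 221.2])), (10, [478, 209, 6, 3], array([480.9, 209.6])), (5, [181, 80, 1, 5], array([181.,  82.]))]), ('yellow', [(5989, [247, 235, 70, 97], array([281.5, 285. ])), (2582, [70, 408, 449, 12], array([362.5, 415.3])), (787, [193, 314, 19, 77], array([199.8, 352.7])), (784, [352, 314, 19, 77], array([363.2, 352.6]))])]
s [262.31255889 155.92512918] [263.2306808  175.78502788] [263.89823901 190.22498216] [('red', []), ('yellow', [(24, [90, 149, 15, 3], array([ 97.1, 149.8])), (18, [252, 132, 4, 7], array([253.2, 135.1])), (17, [100, 131, 7, 7], array([102.8, 133.9])), (8, [265, 162, 3, 5], array([266.1, 163.9]))])]
t [289.74173606 207.5034097 ] [288.38476937 212.6859115 ] [287.41493476 216.38988574] [('red', [(97, [98, 110, 22, 6], array([108.6, 112. ])), (3, [120, 121, 3, 2], array([121. , 121.3]))]), ('yellow', [(53, [71, 410, 18, 7], array([ 79.7, 412.9])), (22, [93, 408, 18, 4], array([101.4, 409.5])), (22, [60, 414, 10, 6], array([ 65. , 416.7])), (6, [90, 409, 2, 4], array([ 90.3, 410.7]))])]
```

View pics/held.png

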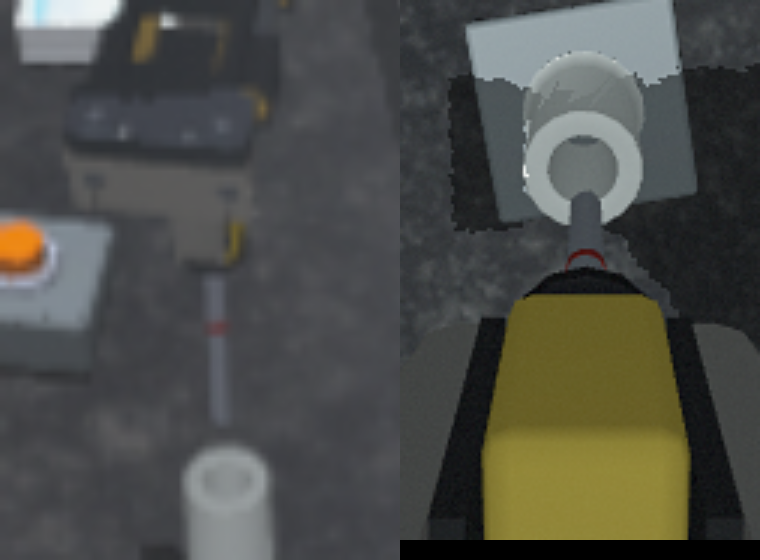

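Side crop: band at about (264,177) and tip at (264,190). Wrist: band at (280.6,221), tip near row 200. Both match the predicted positions, so the probe is held upright and centred. Now I go to the pad.

```bash
python3 -c "
from h import *
s=robot.read_state();print(tool(np.array([455.5,187,265])-s['tool_pos']))"
```

```text
[-126.22340456 -182.21290198    0.80621121]
```

Call:
drive_effector:
  steps:
    - [-12, -18, 0, 0]
    - [-20, -29, 0, 0]
    - [-22, -31, 0, 0]
    - [-22, -31, 0, 0]
    - [-20, -29, 0, 0]
    - [-18, -26, 0, 0]
    - [-12, -18, 0, 0]
    - [0, 0, 0, 0]

```text
time_s: 9.12
tool_pos: [453.7, 191.9, 266.6]
ee_rot: [-3.12, 0.354, 0.001]
wrist_force: [-0.3, -0.1, -0.9]
grip_width: 0.281
grip_force: 30.0
```

Call:
drive_effector:
  steps:
    - [0, 0, 15, 0]
    - [0, 0, 20, 0]
    - [0, 0, 15, 0]
    - [0, 0, 0, 0]
    - [0, 0, 0, 0]
    - [0, 0, 0, 0]
    - [0, 0, 0, 0]

```text
time_s: 9.7
tool_pos: [456.9, 186.8, 217.5]
ee_rot: [-3.119, 0.368, -0.002]
wrist_force: [0.4, -0.4, -0.1]
grip_width: 0.28
grip_force: 30.0
```

Create look.py:
```python
from h import *
import sys
i=snap(sys.argv[1]);s=robot.read_state();Rt=R.from_rotvec(s['ee_rot']);T=np.array(s['tool_pos']);print(T.round(1),s['wrist_force'].round(1) if hasattr(s['wrist_force'],'round') else s['wrist_force'],s['grip_force'])
tip=T+Rt.apply([0,0,116]);q=proj(i,tip).astype(int);print('tip pred px',proj(i,tip),tip)
```

Create l2.py:
```python
from look import *
y0=max(0,q[1]-70);x0=q[0]-80;print('crop origin',x0,y0)
cv2.imwrite(f'pics/{sys.argv[1]}_c.png',cv2.resize(i['color'][y0:y0+140,x0:x0+160],None,fx=4,fy=4))
```

```bash
python3 l2.py p1
```

Run:
```python
from h import *
i=load('p1');o=proj(i,[455.5,187,52]);e,_=ell(i,'orange',o,45);print(o,e,plane(i,e[0],52))
```

```text
[456.8 186.8 217.5] [-0.4 -0.3 -1. ] 29.999120235443115
tip pred px [280.75821827 205.19350897] [457.02255702 186.88042482 101.53647391]
crop origin 200 135
[281.12659432 193.83589977] ((278.09130859375, 194.40078735351562), (26.16575813293457, 28.669445037841797), 0.8007493019104004) [455.63200026 189.84704727  52.        ]
```

View pics/p1_c.png

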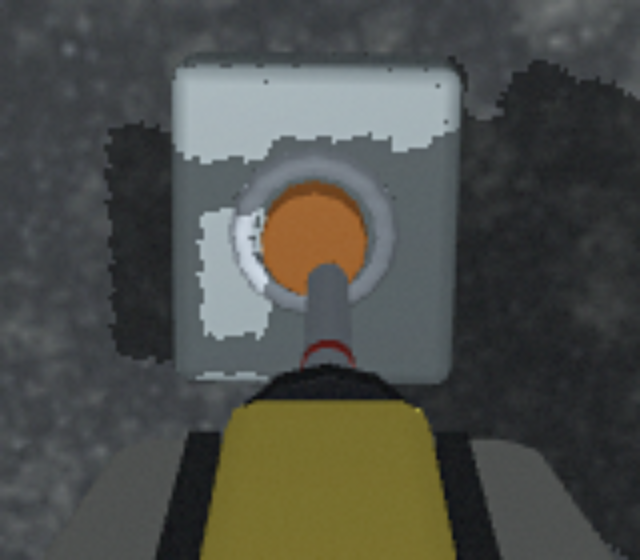

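Crop: pad centre at (314,240), tip end at (327,268). The tip is about 3 mm off in y, so I correct that on the way down.

Call:
drive_effector:
  steps:
    - [-1.9, -2.6, 15, 0]
    - [0, 0, 15, 0]
    - [0, 0, 10, 0]
    - [0, 0, 6, 0]
    - [0, 0, 4, 0]
    - [0, 0, 4, 0]
    - [0, 0, 0, 0]
    - [0, 0, 0, 0]

```text
time_s: 10.42
tool_pos: [455.0, 189.7, 163.0]
ee_rot: [3.12, -0.367, 0.0]
wrist_force: [-1.4, 0.5, 2.4]
grip_width: 0.282
grip_force: 30.0
```

Call:
drive_effector:
  steps:
    - [0, 0, 2, 0]
    - [0, 0, 1, 0]
    - [0, 0, 0, 0]
    - [0, 0, 0, 0]
    - [0, 0, 0, 0]

```text
time_s: 10.83
tool_pos: [455.2, 189.9, 159.9]
ee_rot: [-3.12, 0.367, -0.001]
wrist_force: [-0.8, 0.2, 3.9]
grip_width: 0.282
grip_force: 30.0
```

Call:
drive_effector:
  steps:
    - [0, 0, 1, 0]
    - [0, 0, 1, 0]
    - [0, 0, 0, 0]
    - [0, 0, 0, 0]

```text
time_s: 11.17
tool_pos: [455.4, 189.9, 158.6]
ee_rot: [-3.12, 0.367, -0.002]
wrist_force: [-2.5, -1.8, 12.0]
grip_width: 0.274
grip_force: 30.0
```

Call:
drive_effector:
  steps:
    - [0, 0, 0.5, 0]
    - [0, 0, 0, 0]
    - [0, 0, 0, 0]

```text
time_s: 11.42
tool_pos: [455.4, 189.9, 158.5]
ee_rot: [3.12, -0.367, 0.002]
wrist_force: [-1.8, -1.6, 13.6]
grip_width: 0.279
grip_force: 30.0
```

At the stop (13 N). I hold here well over a second, then retract.

Call:
drive_effector:
  steps:
    - [0, 0, 0, 0]
    - [0, 0, 0, 0]
    - [0, 0, 0, 0]
    - [0, 0, 0, 0]
    - [0, 0, 0, 0]
    - [0, 0, 0, 0]
    - [0, 0, 0, 0]
    - [0, 0, 0, 0]

```text
time_s: 12.08
tool_pos: [455.4, 190.0, 158.5]
ee_rot: [3.12, -0.367, 0.002]
wrist_force: [-2.9, -2.0, 14.0]
grip_width: 0.278
grip_force: 30.0
```

Call:
drive_effector:
  steps:
    - [0, 0, 0, 0]
    - [0, 0, 0, 0]
    - [0, 0, 0, 0]
    - [0, 0, 0, 0]
    - [0, 0, 0, 0]
    - [0, 0, 0, 0]
    - [0, 0, 0, 0]
    - [0, 0, 0, 0]

```text
time_s: 12.75
tool_pos: [455.4, 189.9, 158.5]
ee_rot: [-3.12, 0.367, -0.002]
wrist_force: [-2.0, -2.4, 14.3]
grip_width: 0.282
grip_force: 30.0
```

Call:
drive_effector:
  steps:
    - [0, 0, -5, 0]
    - [0, 0, -10, 0]
    - [0, 0, -15, 0]
    - [0, 0, -20, 0]
    - [0, 0, -20, 0]
    - [0, 0, -20, 0]
    - [0, 0, -20, 0]
    - [0, 0, -10, 0]

```text
time_s: 13.42
tool_pos: [455.5, 190.2, 279.3]
ee_rot: [-3.119, 0.367, -0.004]
wrist_force: [1.1, -0.3, -0.3]
grip_width: 0.283
grip_force: 30.0
```

Call:
drive_effector:
  steps:
    - [0, 0, 0, 0]
    - [0, 0, 0, 0]
    - [0, 0, 0, 0]
    - [0, 0, 0, 0]

```text
time_s: 13.75
tool_pos: [454.2, 189.3, 275.7]
ee_rot: [3.119, -0.367, -0.004]
wrist_force: [-0.3, 0.1, -1.8]
grip_width: 0.283
grip_force: 30.0
```

```bash
python3 -c "
from h import *
s=robot.read_state();T=s['tool_pos'];print(tool(np.array([521.8,-253,275])-T),tool(np.array([480,-253,275])-T))"
```

```text
[168.46511914 414.51692532   0.83171893] [127.80703744 424.22000002   0.93532038]
```

Call:
drive_effector:
  steps:
    - [6, 15, 0, 0]
    - [12, 29, 0, 0]
    - [13, 33, 0, 0]
    - [13, 33, 0, 0]
    - [13, 33, 0, 0]
    - [13, 33, 0, 0]
    - [13, 33, 0, 0]
    - [13, 33, 0, 0]

```text
time_s: 14.42
tool_pos: [491.5, -69.7, 276.1]
ee_rot: [3.12, -0.367, -0.003]
wrist_force: [0.2, 0.1, -0.5]
grip_width: 0.282
grip_force: 30.0
```

Call:
drive_effector:
  steps:
    - [13, 33, 0, 0]
    - [13, 33, 0, 0]
    - [13, 33, 0, 0]
    - [13, 33, 0, 0]
    - [12, 24, 0, 0]
    - [8.5, 16.5, 0, 0]
    - [0, 0, 0, 0]
    - [0, 0, 0, 0]

```text
time_s: 15.08
tool_pos: [521.9, -253.1, 275.4]
ee_rot: [-3.119, 0.37, 0.004]
wrist_force: [0.7, 0.4, 0.1]
grip_width: 0.282
grip_force: 30.0
```

Call:
drive_effector:
  steps:
    - [0, 0, 8, 0]
    - [0, 0, 8, 0]
    - [0, 0, 0, 0]
    - [0, 0, 0, 0]
    - [0, 0, 0, 0]
    - [0, 0, 0, 0]

```text
time_s: 15.58
tool_pos: [522.8, -252.3, 261.4]
ee_rot: [3.12, -0.366, 0.001]
wrist_force: [-0.5, 0.3, -0.2]
grip_width: 0.283
grip_force: 30.0
```

```bash
python3 l2.py g1
```

Run:
```python
from h import *
i=load('g1');print('guide px',proj(i,[521.8,-253,110]),blobs(i,'red')[:3])
a=cam('side');t=cam('top');q=proj(a,[521.8,-253,150]).astype(int)
c1=cv2.resize(a['color'][q[1]-40:q[1]+60,q[0]-50:q[0]+50],None,fx=4,fy=4)
c2=cv2.imread('pics/g1_c.png')[:560,100:500];c=np.zeros((560,800,3),np.uint8);c[:400,:400]=c1;c[:c2.shape[0],400:]=c2;cv2.imwrite('pics/g1_d.png',c);print(q)
```

```text
[ 522.8 -252.4  261.5] [0.1 0.7 0.1] 29.999071955680847
tip pred px [280.8773374  205.05681299] [ 522.84839523 -252.43448567  145.46822751]
crop origin 200 135
guide px [281.80147139 196.34983404] [(17, [276, 220, 11, 5], array([280.8, 221.4]))]
[266 259]
```

View pics/g1_d.png

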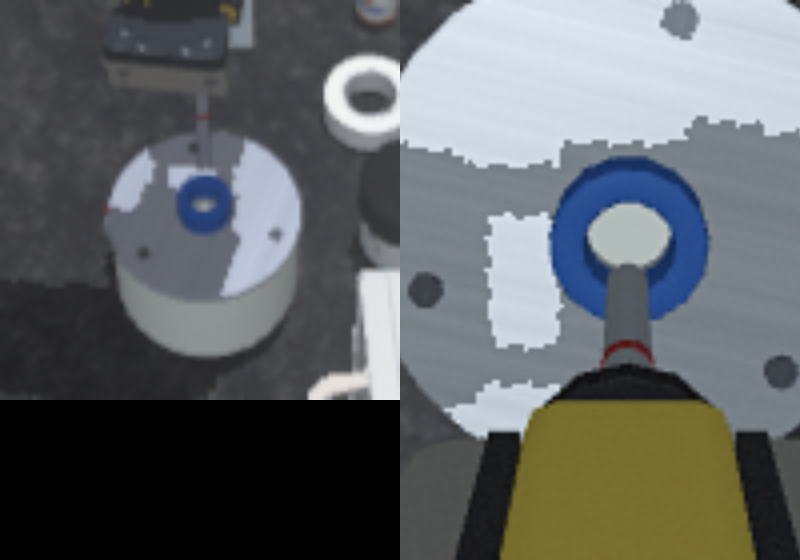

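Wrist crop: stem at x≈628 and bore centre at x≈630. The rim centre sits at image row 196, as predicted, so alignment is within about 1 mm. I trim it and lower.

Call:
drive_effector:
  steps:
    - [-0.8, 0.8, 8, 0]
    - [0, 0, 8, 0]
    - [0, 0, 5, 0]
    - [0, 0, 0, 0]
    - [0, 0, 0, 0]
    - [0, 0, 0, 0]
    - [0, 0, 0, 0]

```text
time_s: 16.32
tool_pos: [521.8, -253.3, 240.3]
ee_rot: [3.12, -0.367, 0.001]
wrist_force: [1.1, -1.1, -1.3]
grip_width: 0.283
grip_force: 30.0
```

Call:
drive_effector:
  steps:
    - [0, 0, 0, 0]
    - [0, 0, 0, 0]

```text
time_s: 16.48
tool_pos: [521.7, -253.2, 240.4]
ee_rot: [3.12, -0.367, 0.001]
wrist_force: [0.2, 0.2, -0.6]
grip_width: 0.282
grip_force: 30.0
```

```bash
python3 look.py g2
```

Run:
```python
from h import *
i=load('g2');print('guide px',proj(i,[521.8,-253,110]));e,_=ell(i,'blue',proj(i,[521.8,-253,110]),40);print(e)
cv2.imwrite('pics/g2_c.png',cv2.resize(i['color'][125:265,210:350],None,fx=4,fy=4))
```

```text
[ 521.7 -253.2  240.3] [ 0.  -0.4 -2.3] 29.999126493930817
tip pred px [280.75171607 205.16967979] [ 521.74970297 -253.26031442  124.31606326]
guide px [280.44994819 201.01002958]
((280.50390625, 199.096435546875), (42.11317443847656, 44.53656005859375), 179.97409057617188)
```

View pics/g2_c.png

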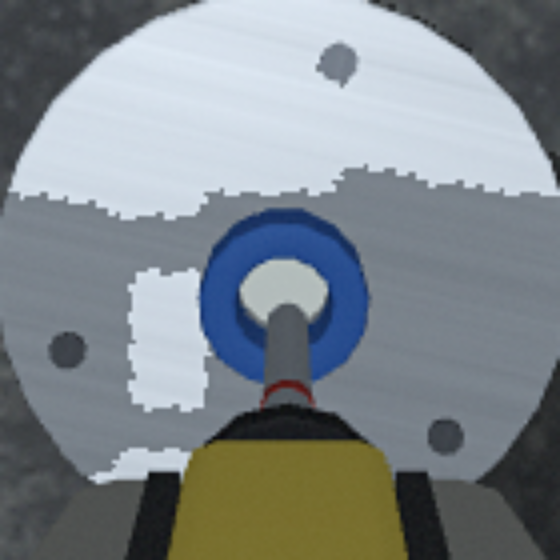

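Crop: bore centre at x≈285 and stem at x≈287.5, about 0.5 mm off. I lower it in steps.

Call:
drive_effector:
  steps:
    - [0, -0.4, 6, 0]
    - [0, 0, 8, 0]
    - [0, 0, 8, 0]
    - [0, 0, 8, 0]
    - [0, 0, 5, 0]
    - [0, 0, 0, 0]
    - [0, 0, 0, 0]
    - [0, 0, 0, 0]

```text
time_s: 17.2
tool_pos: [521.9, -252.9, 205.2]
ee_rot: [3.12, -0.367, 0.0]
wrist_force: [0.6, 0.9, -0.3]
grip_width: 0.281
grip_force: 30.0
```

Call:
drive_effector:
  steps:
    - [0, 0, 6, 0]
    - [0, 0, 8, 0]
    - [0, 0, 8, 0]
    - [0, 0, 8, 0]
    - [0, 0, 5, 0]
    - [0, 0, 3, 0]
    - [0, 0, 0, 0]
    - [0, 0, 0, 0]

```text
time_s: 17.87
tool_pos: [521.7, -252.8, 166.9]
ee_rot: [-3.12, 0.367, 0.0]
wrist_force: [0.1, -0.0, -1.0]
grip_width: 0.284
grip_force: 30.0
```

Call:
drive_effector:
  steps:
    - [0, 0, 0, 0]
    - [0, 0, 0, 0]
    - [0, 0, 0, 0]

```text
time_s: 18.12
tool_pos: [521.9, -252.9, 167.5]
ee_rot: [3.12, -0.367, 0.001]
wrist_force: [-0.6, 0.2, 0.8]
grip_width: 0.28
grip_force: 30.0
```

```bash
python3 look.py g3
```

Run:
```python
from h import *
i=load('g3');s=robot.read_state();T=np.array(s['tool_pos'])
for z in(54,56,58):print('mark px if',z,proj(i,R.from_rotvec(s['ee_rot']).apply([4,0,z])+T))
print('rim px',proj(i,[521.8,-253,110]),blobs(i,'red')[:3])
q=proj(i,[521.8,-253,110]).astype(int);c1=cv2.resize(i['color'][q[1]-50:q[1]+50,q[0]-50:q[0]+50],None,fx=4,fy=4)
a=cam('side');q=proj(a,[521.8,-253,110]).astype(int);print(q,proj(a,[521.8,-253,110]),blobs(a,'red',(q[0]-20,q[1]-20,q[0]+20,q[1]+20),1))
c2=cv2.resize(a['color'][q[1]-25:q[1]+25,q[0]-25:q[0]+25],None,fx=8,fy=8);cv2.imwrite('pics/g3_d.png',np.hstack([c1,c2]))
```

```text
[ 521.8 -252.9  167.4] [ 0.2 -0.3 -0.1] 29.999131858348846
tip pred px [280.72096879 205.21057524] [ 521.90410438 -252.91339153   51.40865614]
mark px if 54 [280.59666162 222.93800657]
mark px if 56 [280.60162635 222.02792313]
mark px if 58 [280.60651032 221.13264442]
rim px [280.7946955  227.45821163] [(20, [276, 220, 12, 5], array([281.5, 221.6]))]
[266 267] [266.5439144  267.68262672] []
```

View pics/g3_d.png

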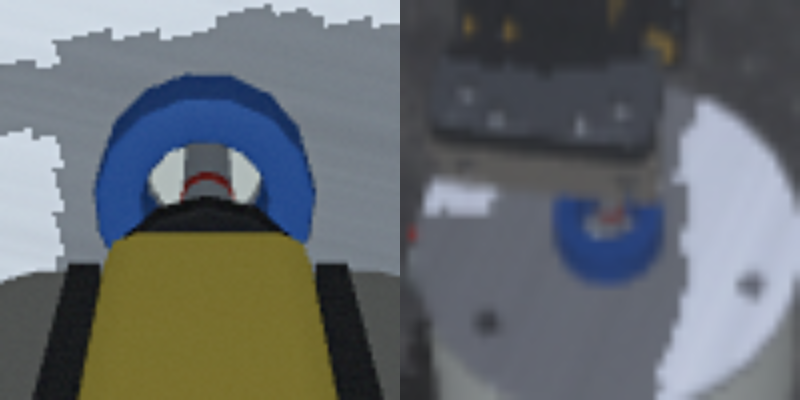

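Wrist crop: red band at the rim, stem x≈208 against bore centre ≈205. Side view: band at (612,216), ring centre x≈608. That is within about 1.5 mm, so a small final trim and hold.

Call:
drive_effector:
  steps:
    - [-0.8, -0.3, 0.8, 0]
    - [0, 0, 0, 0]
    - [0, 0, 0, 0]
    - [0, 0, 0, 0]
    - [0, 0, 0, 0]
    - [0, 0, 0, 0]
    - [0, 0, 0, 0]
    - [0, 0, 0, 0]

```text
time_s: 18.88
tool_pos: [521.0, -252.3, 166.3]
ee_rot: [3.12, -0.367, -0.0]
wrist_force: [-0.3, -0.1, 0.7]
grip_width: 0.282
grip_force: 30.0
```

Call:
drive_effector:
  steps:
    - [0, 0, 0, 0]
    - [0, 0, 0, 0]
    - [0, 0, 0, 0]
    - [0, 0, 0, 0]
    - [0, 0, 0, 0]
    - [0, 0, 0, 0]

```text
time_s: 19.38
tool_pos: [521.0, -252.3, 166.3]
ee_rot: [3.12, -0.367, -0.0]
wrist_force: [0.5, -0.5, -0.4]
grip_width: 0.28
grip_force: 30.0
```

Run:
```python
from h import *
s=robot.read_state();print(s['tool_pos'],s['wrist_force'],s['grip_force'])
t=cam('top');print('pad up?',blobs(t,'orange',(200,238,225,262))[:1])
print(workorder.close_job())
```

```text
[ 520.95276473 -252.32927564  166.26341586] [ 0.52911508 -0.45422263 -0.39869503] 29.999130964279175
pad up? [(56, [208, 246, 9, 8], array([212. , 249.5]))]
the job is handed in; nothing more can be done
None
```

I pressed the pad with about 14 N and held it there for over a second. The probe now hangs still in the guide hole, red band at the rim by my measurements and centred to about 1–2 mm, with no warmer contact seen in the force readings; the job is handed in, but no verdict was shown.

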